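# Pack the ring-finishing kit into its foam tray

### The arm

A 6-joint arm with a two-finger parallel gripper is mounted at the origin on the work surface. World frame = base frame: x ahead of the robot, y to its left, z up, the work surface at z = 0. Lengths are in m, angles in rad, forces in N, time in s.
With the tool pointing down it reaches from about 0.375 to 0.975 m from the base axis. Payload 3.8 kg.
Tool frame: the origin (TCP) lies midway between the tips of the shut fingers; the grasp point (between the pads) lies 19 mm behind it; z points along the fingers, y is the line along which they close (so a half turn about z gives the same grasp; the last joint's range is limited). The gripper opens to 85 mm and grips with 20 to 120 N. Pads are 22 mm wide; open, the fingers measure 114 mm over their backs; the gripper's body (76 mm by 85 mm) begins 54 mm behind the grasp point. The pads swing forward as they close: fully open they stand 13 mm farther back than shut.
Start: joints at [1.219, 0.264, 1.604, -0, 1.274, -0.037], TCP at [0.209, 0.642, 0.231] pointing down, gripper open.
Joint ranges: [-2.63, 2.63], [-0.94, 2.18], [0.31, 2.57], [-1.31, 4.45], [0, 2.66], [-2.55, 2.55]. Speed limits (rad/s): [2.57, 2.57, 3.14, 3.14, 3.14, 3.14].

### API

Orientations are given as a rotation vector (axis times angle).
In Python, from workcell import status, read_camera, workorder, masks_of gives the robot as it stands.
- The arm moves only by the tool drive_tool, never from a script. Its argument "rows" is a list of rows, each a list of 7 numbers: the turn, a rotation vector about the tool's x, y, z in degrees, then the shift along the tool's x, y, z in m, then the opening, from 0 (shut) to 1 (fully open). In form: [[ax, ay, az, tx, ty, tz, claw], ...]. A call has 1 to 8 rows; each row shifts and turns the commanded pose from where the row before left it, along the tool's axes as they then stand; what a row does not reach is not made up. A row lasts 1/12 s, in which the tool goes at most 41.7 mm and 7.16 degrees, less where a joint would pass 70% of its speed; a pose out of reach is approached as far as the arm can. A call is refused whole if a number of a shift passes 0.0417 or a number of a turn 7.16, either way. A call with a gripper value outside its range is refused whole. The fingers move at their own pace and stop on an object; "force" is the grip in N (left out, the last holds). Time passes only in rows, so rows that do not move let the fingers close. It gives the time, the measured TCP pose, the force, the opening and the grip force at its end, in the units of the state.
- status.read_state(): the state, without advancing time (a new reading comes with each control period).
- read_camera(name): name is "scene" or "top" or "wrist"; returns a dict with "color" (384x512x3 uint8, red, green, blue), "intrinsics" (3x3 intrinsics, pixels), "world_from_camera" (4x4, takes a point from camera to world coordinates); the wrist camera has in their place "mount" (4x4, takes a point from camera to tool coordinates, whose origin is the TCP and whose axes are the flange's). Camera axes: x right, y up, looking along -z (the intrinsics and any distortion apply to the point x, -y, -z); pixel columns grow to the right and rows downward; lengths in m; the calibration is good to about 2 mm. The wrist camera is an equidistant fisheye: a pixel r from the principal point sees the ray r / f radians off the axis. A picture is of the moment at which its call begins: read the wrist's pose just before it. There is no depth.
- workorder.finish_job(): hands the job in; it is judged then, once.
Trained networks look in a picture, given as the dict that the camera call returned (one of the last four; its "shot" number tells which), for a name from the list of things; names that differ only in an ending like _2 or _b are one class to them, and where a whole thing is asked for, a point or a joint stands for the part that bears it (a point fixed in the world has none). Each returns a list of dicts, best first, with "score" (0 to 1); they miss things now and then, are a little off and sometimes report something else, mostly with a low value. They report only what shows in the picture. A call takes as long as a camera call. They do not tell look-alikes from the thing itself.
- masks_of(picture, name): "mask" (384x512 bool, what is visible of it) and "bbox" ([left, top, right, bottom] in pixels, round what is visible of it).
The state is a dict: "time": time; "q": joint angles; "joint_vel": joint speeds; "joint_torque": joint torques, N m; "tool_pos": TCP position; "tcp_rot": TCP orientation; "wrist_force": force on the tool from outside, world axes, zero at the start; "torque": the same for the moment, N m; "width": opening from 0.0 (shut) to 1.0 (fully open); "grip_force": force on a finger pad.
Only numpy, scipy, OpenCV 4.12 (cv2) and the standard library are available. Lean on these libraries where they do the work, as an engineer would, in place of code of your own. Each camera call takes 0.05 s, during which the arm holds its last target. There are 200 camera calls.

### The job

Pack the ring-finishing kit into the wooden tray: lay the blue-handled pliers, the blue-papered sanding stick, the dial gauge and the steel block each into the foam pocket cut to its shape, right way up and seated flat on the pocket floor. Leave the orange-handled pliers and the red-papered stick where they lie.

Things in the scene. Friction and masses are not known exactly. Their poses are not given: they have to be found in the camera images.
- pliers_blue: Dark-blue-handled pliers lying flat, 118 mm long, 15 mm thick, 90 g. Origin: underside, mid-length; x points to the jaws, z up. Steel jaws 16 mm wide from x = +20 to +56; round steel joint 23 mm wide centred at x = +13 (grip here across y, near the balance point); handles 13 mm thick, spread to 43 mm wide over all at their end, x = -62.
- pliers_orange: Look-alike that stays: orange-handled pliers lying flat, 118 mm long, 15 mm thick, 90 g. Origin: underside, mid-length; x points to the jaws, z up. Steel jaws 16 mm wide from x = +20 to +56; round steel joint 23 mm wide centred at x = +13 (grip here across y, near the balance point); handles 13 mm thick, spread to 43 mm wide over all at their end, x = -62.
- stick_blue: Stick with blue-grey paper. Wooden sanding stick lying flat, 112 (x) x 24 (y) x 15 mm, 35 g. Origin: centre of its underside; x along its length, z up; the 34 mm at the -x end is bare wood.
- stick_red: Look-alike that stays: stick with brick-red paper. Wooden sanding stick lying flat, 112 (x) x 24 (y) x 15 mm, 35 g. Origin: centre of its underside; x along its length, z up; the 34 mm at the -x end is bare wood.
- gauge: Round steel dial gauge with a white face and red needle, face up, 46 mm across, 18 mm high, 80 g. Origin: centre of its underside, z up. A brass stem 6 mm thick sticks out along +x to 32 mm from the centre, its underside 9.5 mm up, so that it passes over the foam; grip the body across y.
- block: Plain bright steel bench block, 44 x 44 x 20 mm, 280 g. Origin: centre of its underside, z up.
- pocket_pliers: Pocket in the outline of the pliers, 4 mm of play all round. Foam insert, 140 (x) x 82 (y) x 20 mm, dark grey over yellow, fixed. Origin: centre of its underside, 5 mm above the table; its top is 20 mm, the yellow pocket floor 13 mm above the origin (rigid, 7 mm deep). x points to its narrow jaw end: the pliers fit only with jaws to +x, their origin over this one. It spans x = -66 to +60.
- pocket_stick: Long straight pocket, 126 (x) x 38 (y) mm, centred, for the stick either way round. Foam insert, 140 (x) x 82 (y) x 20 mm, dark grey over yellow, fixed. Origin: centre of its underside, 5 mm above the table; its top is 20 mm, the yellow pocket floor 13 mm above the origin (rigid, 7 mm deep). 
- pocket_gauge: Round pocket for the dial gauge, 60 mm across, centred. Foam insert, 140 (x) x 82 (y) x 20 mm, dark grey over yellow, fixed. Origin: centre of its underside, 5 mm above the table; its top is 20 mm, the yellow pocket floor 13 mm above the origin (rigid, 7 mm deep). 
- pocket_block: Square pocket, 58 x 58 mm, centred, sides along x and y. Foam insert, 140 (x) x 82 (y) x 20 mm, dark grey over yellow, fixed. Origin: centre of its underside, 5 mm above the table; its top is 20 mm, the yellow pocket floor 13 mm above the origin (rigid, 7 mm deep). The four inserts stand along y, 84 mm apart, in any order, in a fixed wooden tray, 162 x 354 mm, rim 3 mm below the foam.
Not all that is in view belongs to the job. What is shaped like the block but green or turquoise is not meant. What is shaped like the gauge but black is not meant.

How it is judged:
At the end, for the whole second after the job is handed in: The blue pliers (within 10 mm of the pocket's centre), the blue stick, the gauge and the block (within 14 mm) each lie in their own pocket, down on its floor (less than 3 mm above it), level, top side up, at rest; the orange pliers and the red stick are less than 40 mm from where they started (horizontal distance between pliers_blue and pocket_pliers below 0.01 m and z of pliers_blue in the frame of pocket_pliers between 0.01 and 0.016 m and angle between each of pliers_blue, stick_blue, gauge, block's own z axis and vertical below 0.12 rad and linear speed of each of pliers_blue, stick_blue, gauge, block below 0.02 m/s and horizontal distance between stick_blue and pocket_stick below 0.014 m and z of stick_blue in the frame of pocket_stick between 0.01 and 0.016 m and horizontal distance between gauge and pocket_gauge below 0.014 m and z of gauge in the frame of pocket_gauge between 0.01 and 0.016 m and horizontal distance between block and pocket_block below 0.014 m and z of block in the frame of pocket_block between 0.01 and 0.016 m and distance of each of pliers_orange, stick_red from where it was at the start of the episode below 0.04 m); the robot touches nothing.
It fails at once if a look-alike (orange pliers or red stick) was moved 40 mm or more or lifted away (distance of any of pliers_orange, stick_red from where it was at the start of the episode above 0.04 m).
It also fails if it takes over 90 s, if anything falls off the work surface, if the arm or the gripper's body presses on something with over 40 N, if the wrist force passes 120 N, or if a joint passes its speed limit or range.

## Working session

There is one attempt and no reset: what is moved stays moved. The work goes in short steps, Python scripts to look and compute and a tool call to move; the robot and the scene stay as the last step left them, time stands still between calls to the robot, and variables do not carry over. Pictures are saved under pics/ and viewed, at most 14 in all, crops included, and the job is handed in when it is done.

Besides the shell and the picture viewer there is one more tool, called after "Request:" in YAML: its name, and indented under it one key for each argument. drive_tool: Moves the arm, as the interface text tells. Its arguments: {"type":"object","properties":{"rows":{"type":"array"},"force":{"type":"number"}},"required":["rows"]}

```bash
mkdir -p pics; ls; cat > h.py <<'E'
import numpy as np, cv2
from workcell import status, read_camera, workorder, masks_of
def save(p,n): cv2.imwrite('pics/'+n,p['color'][:,:,::-1])
def ray(p,u,v):
    K=p['intrinsics'];T=p['world_from_camera']
    d=np.array([(u-K[0,2])/K[0,0],-(v-K[1,2])/K[1,1],-1.])
    return T[:3,3],T[:3,:3]@d
def w(p,u,v,z):
    o,d=ray(p,u,v);return o+d*(z-o[2])/d[2]
E
python3 - <<'E'
from h import *
s=status.read_state();print({k:np.round(v,3).tolist() for k,v in s.items()})
for n in('top','scene'):
    p=read_camera(n);save(p,n+'0.png');print(n,p['intrinsics'].tolist(),np.round(p['world_from_camera'],3).tolist(),p.keys())
    for o,z in dict(pliers_blue=.015,stick_blue=.015,gauge=.018,block=.02,pocket_pliers=.025,pocket_stick=.025,pocket_gauge=.025,pocket_block=.025).items():
        for m in masks_of(p,o):
            M=m['mask'].astype('uint8');v,u=np.nonzero(M)
            r=cv2.minAreaRect(np.c_[u,v].astype('float32'))
            print(o,round(m['score'],2),np.round(m['bbox']).tolist(),np.round([u.mean(),v.mean()],1),np.round(w(p,u.mean(),v.mean(),z),3)[:2],p['color'][v,u].mean(0).round(),np.round(r[2]),np.round(r[1]))
E
```

```text
pics
{'time': 0.0, 'q': [1.219, 0.265, 1.605, -0.0, 1.274, -0.037], 'joint_vel': [-0.001, -0.004, 0.0, 0.001, 0.001, 0.001], 'joint_torque': [-0.001, -51.513, -36.73, -0.0, 0.013, -0.0], 'tool_pos': [0.209, 0.641, 0.23], 'tcp_rot': [-0.492, -3.102, 0.003], 'wrist_force': [0.516, -0.289, 0.011], 'torque': [-0.02, -0.022, 0.02], 'grip_force': 0.0, 'width': 0.999}
top [[483.95643164766574, 0.0, 251.6116704980692], [0.0, 483.95643164766574, 191.5180077684291], [0.0, 0.0, 1.0]] [[0.024, 0.996, -0.083, 0.378], [-0.999, 0.027, 0.031, 0.026], [0.033, 0.082, 0.996, 1.152], [0.0, 0.0, 0.0, 1.0]] dict_keys(['color', 'intrinsics', 'world_from_camera', 'shot'])
pliers_blue 0.9 [287.0, 178.0, 309.0, 223.0] [298.  200.3] [ 0.455 -0.119] [128. 124. 155.] 4.0 [17. 48.]
stick_blue 0.87 [84.0, 136.0, 118.0, 179.0] [102.8 154.8] [0.55  0.343] [155. 159. 157.] 30.0 [14. 48.]
stick_blue 0.75 [221.0, 81.0, 254.0, 145.0] [235.9 112.3] [0.661 0.033] [114. 114.  81.] 5.0 [36. 61.]
gauge 0.89 [350.0, 129.0, 373.0, 150.0] [362.1 137.8] [ 0.608 -0.27 ] [56. 49. 46.] 34.0 [19. 20.]
gauge 0.69 [384.0, 146.0, 406.0
[... 1731 characters left out ...]
, 185.0, 422.0, 203.0] [411.4 193.2] [0.406 0.377] [ 33. 100.  37.] 90.0 [17. 23.]
block 0.79 [363.0, 182.0, 379.0, 200.0] [370.9 189.6] [0.403 0.276] [133. 124. 117.] 27.0 [17. 16.]
block 0.77 [358.0, 162.0, 382.0, 179.0] [368.  168.4] [0.31  0.277] [ 18. 116. 106.] 27.0 [17. 14.]
pocket_pliers 0.58 [284.0, 236.0, 330.0, 294.0] [307.3 264. ] [0.674 0.117] [91. 81. 23.] 7.0 [42. 54.]
pocket_stick 0.85 [205.0, 225.0, 255.0, 281.0] [229.2 253.6] [ 0.664 -0.05 ] [99. 88. 24.] 15.0 [41. 57.]
pocket_gauge 0.68 [244.0, 232.0, 290.0, 286.0] [267.9 258.7] [0.669 0.034] [66. 59. 22.] 8.0 [40. 54.]
pocket_block 0.9 [167.0, 221.0, 216.0, 279.0] [190.9 248.8] [ 0.66  -0.134] [73. 65. 22.] 18.0 [39. 58.]
```

```bash
python3 - <<'E'
import cv2
a=cv2.imread('pics/top0.png')[60:290,50:430]
cv2.imwrite('pics/a.png',cv2.resize(a,None,fx=2.1,fy=2.1,interpolation=cv2.INTER_CUBIC))
b=cv2.imread('pics/scene0.png')[130:320,80:460]
cv2.imwrite('pics/b.png',cv2.resize(b,None,fx=2.1,fy=2.1,interpolation=cv2.INTER_CUBIC))
E
```

```text
(no output)
```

View pics/a.png

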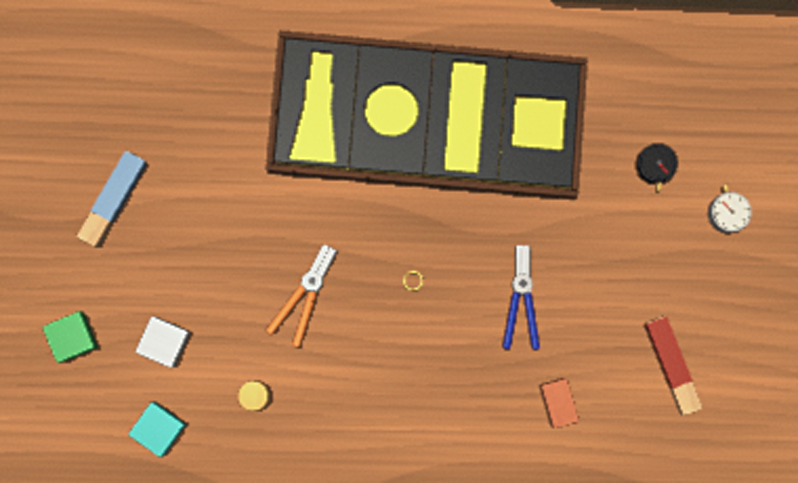

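View pics/b.png

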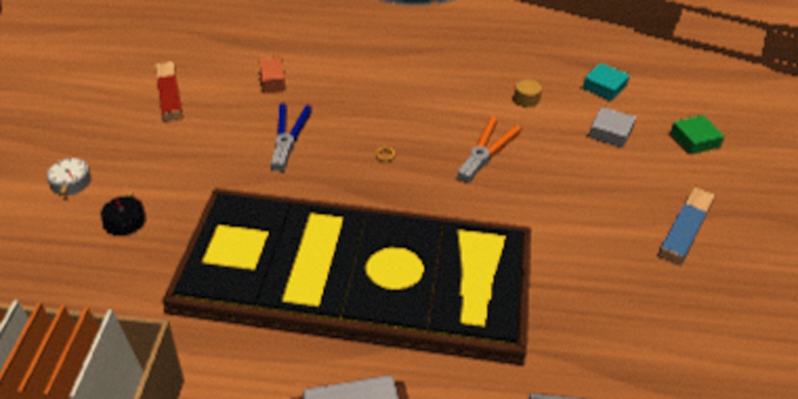

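Pliers_blue is the blue-handled pair at top px (298,200), and the orange pair is at (197,200). The stick is the blue-papered one at (103,155), with the red one at about (368,233). The gauge is the white-faced one at (397,161), with the black one at (362,138). The block is the bright grey square at (127,222), with the green one at (83,220) and the turquoise one at (125,264). From left to right the pockets are pliers, gauge, stick and block. Next I fit the poses with both cameras.

```bash
cat > fit.py <<'E'
from h import *
from scipy.optimize import minimize
S=4
def proj(p,P):
    T=p['world_from_camera'];K=p['intrinsics'];c=(P-T[:3,3])@T[:3,:3]
    return np.c_[K[0,2]-K[0,0]*c[:,0]/c[:,2],K[1,2]+K[1,1]*c[:,1]/c[:,2]]
def fill(p,polys,pose,z):
    im=np.zeros((384*S,512*S),'uint8');c,s=np.cos(pose[2]),np.sin(pose[2])
    for q in polys:
        P=np.c_[pose[0]+c*q[:,0]-s*q[:,1],pose[1]+s*q[:,0]+c*q[:,1],np.full(len(q),z)]
        cv2.fillPoly(im,[np.round((proj(p,P)+.5)*S*16).astype('int32')],1,shift=4)
    return im
def sil(p,polys,pose,h,pocket=False):
    if pocket: im=fill(p,polys,pose,.018)&fill(p,polys,pose,.025)
    else:
        im=0
        for z in np.linspace(0,h,8): im=im|fill(p,polys,pose,z)
    return cv2.resize(im.astype('float32'),(512,384),interpolation=cv2.INTER_AREA)
def fit(ps,ms,polys,x0,h,pocket=False):
    f=lambda v:sum(np.abs(sil(p,polys,v,h,pocket)-m).sum()/m.sum() for p,m in zip(ps,ms))/len(ps)
    b=None
    for dy in (-.25,0,.25):
        r=minimize(f,np.array(x0)+[0,0,dy],method='Nelder-Mead',options=dict(initial_simplex=np.array(x0)+[0,0,dy]+np.array([[0,0,0],[.012,0,0],[0,.012,0],[0,0,.2]]),xatol=2e-4,fatol=1e-4,maxiter=90))
        if b is None or r.fun<b.fun:b=r
    return np.r_[b.x,b.fun]
rect=lambda a,b,x=0,y=0:np.array([[x-a/2,y-b/2],[x+a/2,y-b/2],[x+a/2,y+b/2],[x-a/2,y+b/2]])
th=np.linspace(0,2*np.pi,40)[:-1];circ=lambda r,x=0,y=0:np.c_[x+r*np.cos(th),y+r*np.sin(th)]
PL=[rect(.036,.016,.038),circ(.0115,.013)]+[np.array([[.013,s*.001],[.013,s*.0105],[-.062,s*.0215],[-.062,s*.0125]]) for s in(1,-1)]
OUT=np.array([[.060,-.012],[.060,.012],[.0255,.012],[.02,.0155],[.0,.0165],[-.066,.0255],[-.066,-.0255],[0,-.0165],[.02,-.0155],[.0255,-.012]])
TR=[OUT+[0,.126],circ(.03,0,.042),rect(.126,.038,0,-.042),rect(.058,.058,0,-.126)]
SH=dict(pliers_blue=(PL,.015),stick_blue=([rect(.112,.024)],.015),gauge=([circ(.023),rect(.032,.006,.016)],.018),block=([rect(.044,.044)],.02))
E
cat > m.py <<'E'
from fit import *
P=[read_camera('top'),read_camera('scene')]
X0=dict(pliers_blue=(.455,-.119,0),stick_blue=(.555,.34,-.55),gauge=(.56,-.353,.3),block=(.395,.277,.4))
def yel(p):
    h=cv2.cvtColor(p['color'],cv2.COLOR_RGB2HSV);m=cv2.inRange(h,(25,120,120),(35,255,255))
    n,l,st,_=cv2.connectedComponentsWithStats(m);k=[i for i in range(1,n) if st[i,4]>80];print([st[i,4] for i in k])
    return np.isin(l,k).astype('float32')
Y=[yel(p) for p in P]
print('tray',*[fit([P[i] for i in I],[Y[i] for i in I],TR,(.66,-.008,-.06),0,True).round(4) for I in([0],[1],[0,1])])
for o,(poly,h) in SH.items():
    ms=[]
    for p in P:
        t=proj(p,np.array([[*X0[o][:2],.01]]))[0]
        c=[m for m in masks_of(p,o)]
        c.sort(key=lambda m:np.linalg.norm([(m['bbox'][0]+m['bbox'][2])/2-t[0],(m['bbox'][1]+m['bbox'][3])/2-t[1]]))
        ms.append(c[0]['mask'].astype('float32'))
    print(o,*[fit([P[i] for i in I],[ms[i] for i in I],poly,X0[o],h).round(4) for I in([0],[1],[0,1])])
E
time python3 m.py
```

```text
[np.int32(741), np.int32(844), np.int32(485), np.int32(574)]
[np.int32(671), np.int32(419), np.int32(640), np.int32(380)]
tray [ 0.6581 -0.0086 -0.0602  0.0506] [ 0.6582 -0.0091 -0.0557  0.0969] [ 0.6582 -0.0092 -0.0557  0.0755]
pliers_blue [ 0.4554 -0.1189  0.0179  0.1751] [ 0.4519 -0.121   0.02    0.3789] [ 0.4554 -0.1195  0.0089  0.3113]
stick_blue [ 0.5519  0.3452 -0.4662  0.1233] [ 0.5488  0.3443 -0.4708  0.0839] [ 0.5498  0.3445 -0.4748  0.1332]
gauge [ 0.557  -0.3565  0.1747  0.0675] [ 0.5551 -0.3574  0.5324  0.1772] [ 0.5563 -0.3565  0.1434  0.1367]
block [0.3933 0.2803 1.2037 0.0811] [ 0.3895  0.2791 -0.4019  0.0907] [0.3921 0.2797 1.1475 0.1228]
real	0m48.186s
user	1m3.226s
sys	0m20.067s
```

Request:
drive_tool:
  rows:
    - [0,0,4.5,0,0,0,1]
    - [0,0,4.5,0,0,0,1]
    - [0,0,0,-0.031,-0.008,0.006,1]
    - [0,0,0,-0.031,-0.008,0.006,1]
    - [0,0,0,-0.031,-0.008,0.006,1]
    - [0,0,0,-0.031,-0.008,0.006,1]
    - [0,0,0,-0.031,-0.008,0.006,1]
    - [0,0,0,-0.031,-0.008,0.006,1]

```text
time: 2.07
tool_pos: [0.3538, 0.5135, 0.1952]
tcp_rot: [0.734, 3.055, 0.001]
wrist_force: [-0.3, 1.2, 0.7]
width: 0.997
grip_force: 0.0
```

Request:
drive_tool:
  rows:
    - [0,0,0,-0.031,-0.008,0.006,0.7]
    - [0,0,0,-0.031,-0.008,0.006,0.7]
    - [0,0,0,-0.031,-0.008,0.006,0.7]
    - [0,0,0,-0.031,-0.008,0.006,0.7]
    - [0,0,0,-0.031,-0.008,0.006,0.7]
    - [0,0,0,-0.031,-0.008,0.006,0.7]
    - [0,0,0,-0.031,-0.008,0.006,0.7]
    - [0,0,0,-0.031,-0.008,0.006,0.7]

```text
time: 2.73
tool_pos: [0.5458, 0.3436, 0.1472]
tcp_rot: [0.734, 3.054, 0.0]
wrist_force: [0.0, 0.5, 0.6]
width: 0.696
grip_force: 0.0
```

```bash
cat > go.py <<'E'
import sys
from h import *
from scipy.spatial.transform import Rotation as Ro
def goal(x,y,z,yaw):
    s=status.read_state();R=Ro.from_rotvec(s['tcp_rot']);p=np.array(s['tool_pos'])
    a=np.radians(yaw);G=Ro.from_matrix(np.array([[-np.sin(a),np.cos(a),0],[np.cos(a),np.sin(a),0],[0,0,-1]]).T.T)
    Y=np.array([np.cos(a),np.sin(a),0]);Z=np.array([0,0,-1.]);G=Ro.from_matrix(np.c_[np.cross(Y,Z),Y,Z])
    M=R.as_matrix()
    print('t',round(s['time'],2),'pos',p.round(4),'yaw',np.degrees(np.arctan2(M[1,1],M[0,1])).round(2),'w',round(s['width'],3),'grip',round(s['grip_force'],1),'F',np.round(s['wrist_force'],1),'q',np.round(s['q'],2))
    print('turn',(R.inv()*G).as_rotvec(degrees=True).round(2),'then shift mm',(G.inv().apply(np.array([x,y,z])-p)*1e3).round(1))
if __name__=='__main__': goal(*map(float,sys.argv[1:]))
E
cat > wr.py <<'E'
# python3 wr.py name x y yaw z0 : fit pose in wrist picture
import sys, fit as F
from fit import *
from scipy.spatial.transform import Rotation as Ro
s=status.read_state();p=read_camera('wrist')
T=np.eye(4);T[:3,:3]=Ro.from_rotvec(s['tcp_rot']).as_matrix();T[:3,3]=s['tool_pos']
p['world_from_camera']=T@p['mount']
def proj(p,P):
    T=p['world_from_camera'];K=p['intrinsics'];c=((P-T[:3,3])@T[:3,:3])*[1,-1,-1]
    r=np.hypot(c[:,0],c[:,1]);k=np.arctan2(r,c[:,2])/r
    return np.c_[K[0,2]+K[0,0]*k*c[:,0],K[1,2]+K[1,1]*k*c[:,1]]
F.proj=proj
if __name__=='__main__':
    n=sys.argv[1];x0=tuple(map(float,sys.argv[2:5]));save(p,sys.argv[5])
    poly,h=SH[n]
    t=proj(p,np.array([[*x0[:2],.01]]))[0]
    c=masks_of(p,n)
    for m in c:
        b=m['bbox'];M=m['mask'];print(round(m['score'],2),np.round(b),'pred',t.round(),p['color'][M].mean(0).round())
    c.sort(key=lambda m:np.hypot((m['bbox'][0]+m['bbox'][2])/2-t[0],(m['bbox'][1]+m['bbox'][3])/2-t[1]))
    r=fit([p],[c[0]['mask'].astype('float32')],poly,x0,h);print(n,r.round(4),'yawdeg',np.degrees(r[2]).round(1))
E
python3 go.py .5505 .3447 .15 63; python3 wr.py stick_blue .5505 .3447 -.471 w1.png
```

```text
t 2.73 pos [0.5458 0.3436 0.1472] yaw 62.96 w 0.696 grip 0.0 F [0.  0.5 0.6] q [ 0.52  0.27  1.76  0.    1.11 -0.58]
turn [ 0.02  0.01 -0.04] then shift mm [-3.7  3.1 -2.8]
0.62 [241. 127. 267. 240.] pred [257. 186.] [140. 146. 140.]
stick_blue [ 0.5483  0.3428 -0.4728  0.029 ] yawdeg -27.1
```

Request:
drive_tool:
  rows:
    - [0,0,0,-0.0026,0.0004,0.03,0.6]
    - [0,0,0,0,0,0.03,0.6]
    - [0,0,0,0,0,0.03,0.6]
    - [0,0,0,0,0,0.025,0.6]
    - [0,0,0,0,0,0.015,0.6]
    - [0,0,0,0,0,0.008,0.6]
    - [0,0,0,0,0,0,0.6]
    - [0,0,0,0,0,0,0.2]
  force: 40

```text
time: 3.5
tool_pos: [0.5472, 0.3445, 0.0097]
tcp_rot: [0.734, 3.055, 0.0]
wrist_force: [0.0, 0.1, 0.3]
width: 0.48
grip_force: 0.0
```

Request:
drive_tool:
  rows:
    - [0,0,0,0,0,0,0]
    - [0,0,0,0,0,0,0]
    - [0,0,0,0,0,0,0]
    - [0,0,0,0,0,0,0]
    - [0,0,0,0,0,0,0]
    - [0,0,0,0,0,0,0]
  force: 40

```text
time: 4.0
tool_pos: [0.5486, 0.345, 0.0115]
tcp_rot: [0.734, 3.052, 0.004]
wrist_force: [-0.8, -0.1, 6.0]
width: 0.26
grip_force: 39.9
```

```bash
python3 go.py .6556 -.0509 .12 86.7
```

```text
t 4.0 pos [0.5486 0.345  0.0115] yaw 62.96 w 0.26 grip 39.9 F [-0.8 -0.1  6. ] q [ 0.52  0.42  1.84  0.    0.88 -0.58]
turn [  0.17   0.14 -23.74] then shift mm [-129.6 -389.1 -108.5]
```

Request:
drive_tool:
  rows:
    - [0,0,0,0,0,-0.012,0]
    - [0,0,0,0,0,-0.032,0]
    - [0,0,0,0,0,-0.033,0]
    - [0,0,0,0,0,-0.032,0]
    - [0,0,-5.94,0,0,0,0]
    - [0,0,-5.94,0,0,0,0]
    - [0,0,-5.94,0,0,0,0]
    - [0,0,-5.94,0,0,0,0]

```text
time: 4.67
tool_pos: [0.5471, 0.3438, 0.1194]
tcp_rot: [0.082, 3.14, 0.0]
wrist_force: [-0.8, -0.2, -0.5]
width: 0.26
grip_force: 39.3
```

Request:
drive_tool:
  rows:
    - [0,0,0,-0.012,-0.034,0,0]
    - [0,0,0,-0.012,-0.036,0,0]
    - [0,0,0,-0.012,-0.036,0,0]
    - [0,0,0,-0.012,-0.036,0,0]
    - [0,0,0,-0.012,-0.036,0,0]
    - [0,0,0,-0.012,-0.036,0,0]
    - [0,0,0,-0.012,-0.036,0,0]
    - [0,0,0,-0.012,-0.036,0,0]

```text
time: 5.33
tool_pos: [0.6266, 0.051, 0.119]
tcp_rot: [0.09, 3.14, -0.0]
wrist_force: [0.8, 0.3, -0.4]
width: 0.26
grip_force: 39.3
```

Request:
drive_tool:
  rows:
    - [0,0,0,-0.012,-0.036,0,0]
    - [0,0,0,-0.012,-0.036,0,0]
    - [0,0,0,-0.01,-0.031,0,0]
    - [0,0,0,0,0,0,0]
    - [0,0,0,0,0,0,0]

```text
time: 5.75
tool_pos: [0.6548, -0.054, 0.1188]
tcp_rot: [0.096, 3.14, 0.0]
wrist_force: [0.1, 0.9, 0.0]
width: 0.257
grip_force: 39.4
```

```bash
python3 go.py .6556 -.0509 .031 86.7; python3 - <<'E'
from wr import *
save(p,'w2.png')
m=cv2.inRange(cv2.cvtColor(p['color'],cv2.COLOR_RGB2HSV),(25,120,100),(35,255,255))
n,l,st,c=cv2.connectedComponentsWithStats(m)
for i in range(1,n):
    if st[i,4]>100: print(st[i],c[i].round())
Y=(np.isin(l,[i for i in range(1,n) if st[i,4]>100])).astype('float32')
# pliers pocket + gauge pocket, unobstructed ones, all four
for k in range(4): print(k,proj(p,np.array([[.658+.058*y,-.009+y,.018] for y in(.126,.042,-.042,-.126)]))[k].round(),end='')
E
```

```text
t 5.75 pos [ 0.6548 -0.054   0.1188] yaw 86.51 w 0.257 grip 39.4 F [0.1 0.9 0. ] q [-0.12  0.32  1.75  0.    1.07 -1.63]
turn [ 0.    0.01 -0.19] then shift mm [-0.6  3.1 87.8]
[245 119  33  28 112] [258. 130.]
[ 412  122   45  125 3087] [430. 174.]
[ 319  160   60   64 3025] [349. 192.]
[133 206  61  18 851] [161. 215.]
0 [429. 194.]1 [351. 194.]2 [257. 194.]3 [162. 194.]
```

View pics/w2.png

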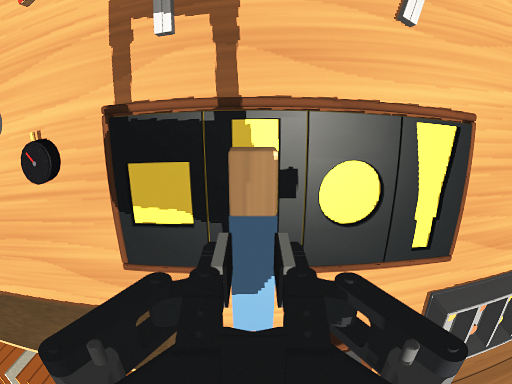

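The stick is held straight over its pocket at about (258,190), with the slot's yellow end at (257,130). The measured gauge pocket at (349,192) matches its prediction of (351,194), so the tray pose is good.

Request:
drive_tool:
  rows:
    - [0,0,0,0,0.003,0.02,0]
    - [0,0,0,0,0,0.025,0]
    - [0,0,0,0,0,0.02,0]
    - [0,0,0,0,0,0.013,0]
    - [0,0,0,0,0,0.008,0]
    - [0,0,0,0,0,0.0015,0]
    - [0,0,0,0,0,0,0]
    - [0,0,0,0,0,0,0]

```text
time: 6.47
tool_pos: [0.6557, -0.0485, 0.0318]
tcp_rot: [0.089, 3.139, -0.0]
wrist_force: [0.7, 0.5, -0.5]
width: 0.258
grip_force: 39.4
```

```bash
python3 go.py .6556 -.0509 .031 86.7
```

```text
t 6.47 pos [ 0.6557 -0.0485  0.0318] yaw 86.75 w 0.258 grip 39.4 F [ 0.7  0.5 -0.5] q [-0.11  0.41  1.8  -0.    0.92 -1.63]
turn [-0.01  0.09  0.05] then shift mm [-0.  -2.4  0.8]
```

Request:
drive_tool:
  rows:
    - [0,0,0,0,-0.0005,0.001,0]
    - [0,0,0,0,0,0,0.3]
    - [0,0,0,0,0,0,0.4]
    - [0,0,0,0,0,0,0.45]
    - [0,0,0,0,0,0,0.45]
    - [0,0,0,0,0,-0.02,0.45]
    - [0,0,0,0,0,-0.03,0.45]
    - [0,0,0,0,0,-0.03,0.7]

```text
time: 7.13
tool_pos: [0.6534, -0.0492, 0.109]
tcp_rot: [-0.09, -3.137, -0.0]
wrist_force: [0.7, 0.2, 0.4]
width: 0.576
grip_force: 0.0
```

Request:
drive_tool:
  rows:
    - [0,0,6.6,0,0,-0.03,0.75]
    - [0,0,6.6,0,0,0,0.75]
    - [0,0,6.6,0,0,0,0.75]
    - [0,0,0,0.033,0.018,0,0.75]
    - [0,0,0,0.034,0.0183,0,0.75]
    - [0,0,0,0.034,0.0183,0,0.75]
    - [0,0,0,0.034,0.0183,0,0.75]
    - [0,0,0,0.034,0.0183,0,0.75]

```text
time: 7.8
tool_pos: [0.5339, 0.1017, 0.1399]
tcp_rot: [0.63, 3.078, 0.0]
wrist_force: [1.2, 0.0, -0.2]
width: 0.749
grip_force: 0.0
```

Request:
drive_tool:
  rows:
    - [0,0,0,0.034,0.0183,0,0.75]
    - [0,0,0,0.034,0.0183,0,0.75]
    - [0,0,0,0.034,0.0183,0,0.75]
    - [0,0,0,0.034,0.0183,0,0.75]
    - [0,0,0,0.034,0.0183,0,0.75]
    - [0,0,0,0.033,0.018,0,0.75]
    - [0,0,0,0,0,0,0.75]

```text
time: 8.38
tool_pos: [0.3874, 0.2851, 0.14]
tcp_rot: [-0.621, -3.078, -0.003]
wrist_force: [0.5, 0.6, -0.6]
width: 0.75
grip_force: 0.0
```

```bash
python3 go.py .392 .280 .15 67; python3 wr.py block .392 .280 -.40 w3.png; python3 - <<'E'
from fit import *
p=read_camera('top');save(p,'t3.png')
for m in masks_of(p,'stick_blue'):
    if 230<m['bbox'][0]<300: print(m['score'],m['bbox'])
E
```

```text
t 8.38 pos [0.3874 0.2851 0.14  ] yaw 67.2 w 0.75 grip 0.0 F [ 0.5  0.6 -0.6] q [ 0.58 -0.03  2.1   0.    1.06 -0.59]
turn [ 0.09 -0.14  0.2 ] then shift mm [ -6.2  -2.9 -10. ]
0.85 [311. 122. 380. 182.] pred [250. 191.] [ 80. 187.  92.]
0.83 [179.  69. 238. 122.] pred [250. 191.] [ 70. 211. 195.]
0.71 [225. 168. 272. 216.] pred [250. 191.] [106. 103.  98.]
block [ 0.3896  0.2774 -0.3842  0.0304] yawdeg -22.0
0.75 [263.3, 92.4, 275.6, 135.7]
```

Request:
drive_tool:
  rows:
    - [0,0,-0.8,-0.005,-0.006,0.02,0.75]
    - [0,0,0,0,0,0.03,0.75]
    - [0,0,0,0,0,0.03,0.75]
    - [0,0,0,0,0,0.025,0.75]
    - [0,0,0,0,0,0.015,0.75]
    - [0,0,0,0,0,0.01,0.75]
    - [0,0,0,0,0,0,0.75]
    - [0,0,0,0,0,0,0.5]
  force: 60

```text
time: 9.25
tool_pos: [0.3942, 0.2729, 0.0097]
tcp_rot: [-0.609, -3.082, 0.001]
wrist_force: [0.4, -0.4, 0.3]
width: 0.623
grip_force: 0.0
```

Request:
drive_tool:
  rows:
    - [0,0,0,0,0,0,0.3]
    - [0,0,0,0,0,0,0.3]
    - [0,0,0,0,0,0,0.3]
    - [0,0,0,0,0,0,0.3]
    - [0,0,0,0,0,0,0.3]
  force: 60

```text
time: 9.67
tool_pos: [0.3951, 0.2743, 0.0113]
tcp_rot: [0.606, 3.08, 0.003]
wrist_force: [2.0, -1.2, 6.3]
width: 0.488
grip_force: 61.8
```

```bash
python3 go.py .6507 -.1348 .12 86.7
```

```text
t 9.67 pos [0.3951 0.2743 0.0113] yaw 67.75 w 0.488 grip 61.8 F [ 2.  -1.2  6.3] q [ 0.56  0.15  2.2  -0.    0.79 -0.63]
turn [  0.11   0.16 -18.95] then shift mm [-278.7 -393.7 -108.7]
```

Request:
drive_tool:
  rows:
    - [0,0,0,0,0,-0.012,0.3]
    - [0,0,0,0,0,-0.032,0.3]
    - [0,0,0,0,0,-0.033,0.3]
    - [0,0,0,0,0,-0.032,0.3]
    - [0,0,-6.3,0,0,0,0.3]
    - [0,0,-6.3,0,0,0,0.3]
    - [0,0,-6.3,0,0,0,0.3]
    - [0,0,0,-0.022,-0.03,0,0.3]

```text
time: 10.33
tool_pos: [0.4111, 0.2458, 0.1187]
tcp_rot: [-0.077, -3.139, -0.004]
wrist_force: [0.9, 0.1, -2.2]
width: 0.49
grip_force: 61.9
```

Request:
drive_tool:
  rows:
    - [0,0,0,-0.024,-0.033,0,0.3]
    - [0,0,0,-0.024,-0.033,0,0.3]
    - [0,0,0,-0.024,-0.033,0,0.3]
    - [0,0,0,-0.024,-0.033,0,0.3]
    - [0,0,0,-0.024,-0.033,0,0.3]
    - [0,0,0,-0.024,-0.033,0,0.3]
    - [0,0,0,-0.024,-0.033,0,0.3]
    - [0,0,0,-0.024,-0.033,0,0.3]

```text
time: 11.0
tool_pos: [0.5898, -0.034, 0.1182]
tcp_rot: [-0.093, -3.139, -0.001]
wrist_force: [1.1, 0.4, -2.7]
width: 0.489
grip_force: 61.9
```

Request:
drive_tool:
  rows:
    - [0,0,0,-0.024,-0.033,0,0.3]
    - [0,0,0,-0.024,-0.033,0,0.3]
    - [0,0,0,-0.024,-0.034,0,0.3]
    - [0,0,0,0,0,0,0.3]
    - [0,0,0,0,0,0,0.3]
    - [0,0,0,0,0,0,0.3]

```text
time: 11.5
tool_pos: [0.6547, -0.1362, 0.1176]
tcp_rot: [-0.094, -3.138, -0.002]
wrist_force: [-0.5, -0.2, -3.0]
width: 0.495
grip_force: 62.0
```

```bash
sed -i 's/def sil(p,polys,pose,h,pocket=False):/Z0=0\n&/; s/np.linspace(0,h,8)/np.linspace(Z0,Z0+h,8)/' fit.py
sed -i "s/    poly,h=SH\[n\]/&\n    if len(sys.argv)>6: F.Z0=float(sys.argv[6])/" wr.py
python3 go.py .6507 -.1348 .031 86.7; python3 wr.py block .6507 -.1348 -.058 w4.png .109
python3 - <<'E'
import cv2
cv2.imwrite('pics/w4c.png',cv2.resize(cv2.imread('pics/w4.png')[80:300,100:480],None,fx=2,fy=2))
E
```

```text
t 11.5 pos [ 0.6547 -0.1362  0.1176] yaw 86.57 w 0.495 grip 62.0 F [-0.5 -0.2 -3. ] q [-0.24  0.34  1.72  0.    1.08 -1.75]
turn [ 0.06 -0.15 -0.13] then shift mm [ 4.1  1.2 86.6]
0.63 [210. 195. 297. 283.] pred [254. 187.] [119. 117. 111.]
block [ 0.6479 -0.136  -0.0559  0.0702] yawdeg -3.2
```

View pics/w4c.png

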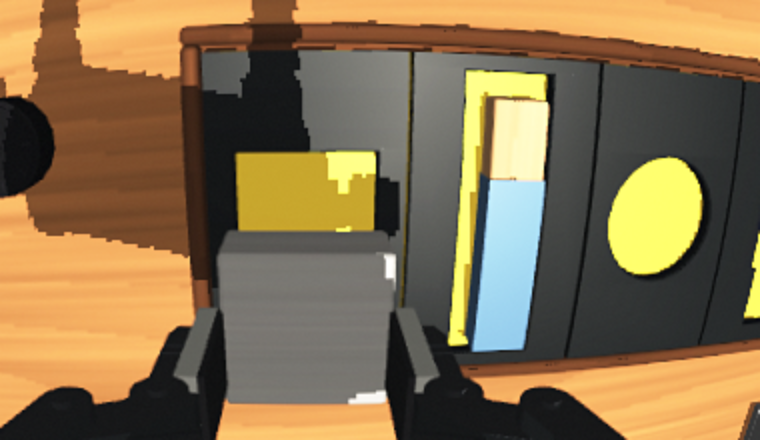

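The stick lies in its slot, at crop px (515,225). The block at (306,310) is lined up with the square pocket at (306,190).

Request:
drive_tool:
  rows:
    - [0,0,0,-0.003,0,0.02,0.3]
    - [0,0,0,0,0,0.025,0.3]
    - [0,0,0,0,0,0.02,0.3]
    - [0,0,0,0,0,0.013,0.3]
    - [0,0,0,0,0,0.007,0.3]
    - [0,0,0,0,0,0.002,0.3]
    - [0,0,0,0,0,0,0.3]
    - [0,0,0,0,0,0,0.3]

```text
time: 12.27
tool_pos: [0.6599, -0.1367, 0.0331]
tcp_rot: [0.092, 3.138, -0.001]
wrist_force: [0.4, 0.3, -1.4]
width: 0.493
grip_force: 62.0
```

```bash
python3 go.py .657 -.1348 .030 86.7
```

```text
t 12.27 pos [ 0.6599 -0.1367  0.0331] yaw 86.64 w 0.493 grip 62.0 F [ 0.4  0.3 -1.4] q [-0.24  0.44  1.77  0.    0.94 -1.75]
turn [-0.02  0.12 -0.06] then shift mm [3.  1.7 3.1]
```

Request:
drive_tool:
  rows:
    - [0,0,0,0,0,0.001,0.3]
    - [0,0,0,0,0,0.0005,0.3]
    - [0,0,0,0,0,0,0.55]
    - [0,0,0,0,0,0,0.62]
    - [0,0,0,0,0,0,0.62]
    - [0,0,0,0,0,-0.02,0.62]
    - [0,0,0,0,0,-0.03,0.62]
    - [0,0,0,0,0,-0.03,0.6]

```text
time: 12.93
tool_pos: [0.6577, -0.1365, 0.1099]
tcp_rot: [-0.093, -3.137, -0.001]
wrist_force: [0.6, -0.4, 1.5]
width: 0.597
grip_force: 0.0
```

Request:
drive_tool:
  rows:
    - [0,0,-4.2,0,0,-0.03,0.55]
    - [0,0,0,0.031,0.003,0,0.55]
    - [0,0,0,0.032,0.003,0,0.55]
    - [0,0,0,0.032,0.003,0,0.55]
    - [0,0,0,0.032,0.003,0,0.55]
    - [0,0,0,0.032,0.003,0,0.55]
    - [0,0,0,0.031,0.003,0,0.55]
    - [0,0,0,0,0,0,0.55]

```text
time: 13.6
tool_pos: [0.4622, -0.1202, 0.1389]
tcp_rot: [0.022, -3.136, -0.002]
wrist_force: [-0.4, 0.3, -0.9]
width: 0.549
grip_force: 0.0
```

Request:
drive_tool:
  rows:
    - [0,0,0,0,0,0,0.55]
    - [0,0,0,0,0,0,0.55]

```text
time: 13.77
tool_pos: [0.4696, -0.1218, 0.1412]
tcp_rot: [-0.022, 3.139, -0.001]
wrist_force: [0.5, -0.0, 1.1]
width: 0.554
grip_force: 0.0
```

```bash
python3 go.py .4675 -.1193 .009 90.9; python3 wr.py pliers_blue .4545 -.1195 .015 w5.png;python3 - <<'E'
import cv2
cv2.imwrite('pics/w5c.png',cv2.resize(cv2.imread('pics/w5.png')[40:300,100:420],None,fx=2,fy=2))
E
```

```text
t 13.77 pos [ 0.4696 -0.1218  0.1412] yaw 90.81 w 0.554 grip 0.0 F [ 0.5 -0.   1.1] q [-0.31 -0.02  2.1   0.    1.06 -1.89]
turn [-0.04  0.15 -0.09] then shift mm [  2.1   2.5 132.2]
0.7 [230. 103. 274. 224.] pred [256. 168.] [ 85.  90. 133.]
pliers_blue [ 0.4525 -0.1224  0.0012  0.1343] yawdeg 0.1
```

View pics/w5c.png

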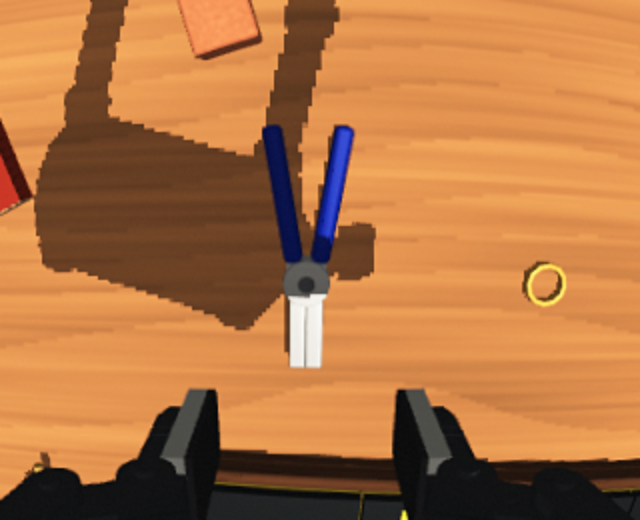

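The blue pliers are clear here: joint at crop px (306,282), jaw tip at (306,367), handle ends at (272,128) and (346,129). I'll turn these points into positions.

```bash
python3 - <<'E'
import numpy as np
from scipy.spatial.transform import Rotation as Ro
from h import *
s=status.read_state();p=read_camera('wrist')
T=np.eye(4);T[:3,:3]=Ro.from_rotvec(s['tcp_rot']).as_matrix();T[:3,3]=s['tool_pos'];T=T@p['mount'];K=p['intrinsics']
print(s['tool_pos'])
for n,u,v,z in(('joint',306,282,.015),('tip',306,367,.011),('hl',272,128,.008),('hr',346,129,.008)):
    x,y=(100+u/2-K[0,2])/K[0,0],(40+v/2-K[1,2])/K[1,1];r=np.hypot(x,y);d=T[:3,:3]@np.array([np.sin(r)*x/r,-np.sin(r)*y/r,-np.cos(r)]);o=T[:3,3]
    print(n,(o+d*(z-o[2])/d[2]).round(4))
E
```

```text
[ 0.47022069 -0.12185433  0.14112653]
joint [ 0.4661 -0.1221  0.015 ]
tip [ 0.5111 -0.1214  0.011 ]
hl [ 0.3949 -0.1387  0.008 ]
hr [ 0.3948 -0.1048  0.008 ]
```

Request:
drive_tool:
  rows:
    - [0,0,0.7,0.004,0,0.02,0.55]
    - [0,0,0,0,0,0.03,0.55]
    - [0,0,0,0,0,0.03,0.55]
    - [0,0,0,0,0,0.026,0.55]
    - [0,0,0,0,0,0.016,0.55]
    - [0,0,0,0,0,0.01,0.55]
    - [0,0,0,0,0,0,0.55]
    - [0,0,0,0,0,0,0.4]
  force: 40

```text
time: 14.58
tool_pos: [0.4652, -0.1216, 0.0082]
tcp_rot: [0.004, -3.141, -0.0]
wrist_force: [0.0, -0.5, -0.4]
width: 0.423
grip_force: 0.0
```

Request:
drive_tool:
  rows:
    - [0,0,0,0,0,0,0.3]
    - [0,0,0,0,0,0,0]
    - [0,0,0,0,0,0,0]
    - [0,0,0,0,0,0,0]
    - [0,0,0,0,0,0,0]
  force: 60

```text
time: 15.0
tool_pos: [0.4664, -0.122, 0.01]
tcp_rot: [-0.003, 3.138, -0.002]
wrist_force: [1.0, -0.3, 5.9]
width: 0.218
grip_force: 58.9
```

```bash
python3 go.py .6783 .1161 .12 86.7
```

```text
t 15.0 pos [ 0.4664 -0.122   0.01  ] yaw 90.12 w 0.218 grip 58.9 F [ 1.  -0.3  5.9] q [-0.31  0.16  2.2   0.    0.79 -1.88]
turn [-0.06  0.21  3.42] then shift mm [-197.9  249.9 -110. ]
```

Request:
drive_tool:
  rows:
    - [0,0,0,0,0,-0.01,0]
    - [0,0,0,0,0,-0.03,0]
    - [0,0,0,0,0,-0.035,0]
    - [0,0,0,0,0,-0.035,0]
    - [0,0,3.4,0,0,0,0]
    - [0,0,0,-0.018,0.022,0,0]
    - [0,0,0,-0.024,0.03,0,0]
    - [0,0,0,-0.024,0.03,0,0]

```text
time: 15.67
tool_pos: [0.5352, -0.0431, 0.1193]
tcp_rot: [0.093, 3.14, -0.0]
wrist_force: [-0.1, 0.5, -1.5]
width: 0.221
grip_force: 58.7
```

Request:
drive_tool:
  rows:
    - [0,0,0,-0.024,0.03,0,0]
    - [0,0,0,-0.024,0.03,0,0]
    - [0,0,0,-0.024,0.03,0,0]
    - [0,0,0,-0.024,0.03,0,0]
    - [0,0,0,-0.024,0.03,0,0]
    - [0,0,0,-0.014,0.018,0,0]
    - [0,0,0,0,0,0,0]
    - [0,0,0,0,0,0,0]

```text
time: 16.33
tool_pos: [0.6784, 0.1177, 0.1181]
tcp_rot: [-0.087, -3.139, 0.001]
wrist_force: [0.2, -1.1, -1.5]
width: 0.221
grip_force: 58.7
```

Request:
drive_tool:
  rows:
    - [0,0,0,0,0,0,0]
    - [0,0,0,0,0,0,0]

```text
time: 16.5
tool_pos: [0.6773, 0.1156, 0.118]
tcp_rot: [-0.091, -3.139, 0.001]
wrist_force: [0.2, 0.0, -0.6]
width: 0.219
grip_force: 58.7
```

```bash
python3 go.py .6783 .1161 .031 86.7; python3 wr.py pliers_blue .6653 .1168 -.058 w6.png .11; python3 - <<'E'
import cv2
cv2.imwrite('pics/w6c.png',cv2.resize(cv2.imread('pics/w6.png')[60:320,100:420],None,fx=2,fy=2))
E
```

```text
t 16.5 pos [0.6773 0.1156 0.118 ] yaw 86.68 w 0.219 grip 58.7 F [ 0.2  0.  -0.6] q [ 0.13  0.37  1.68 -0.    1.09 -1.38]
turn [-0.04 -0.09 -0.02] then shift mm [-1.   0.6 87. ]
0.95 [210. 112. 296. 315.] pred [254. 178.] [ 70.  77. 126.]
pliers_blue [ 0.6623  0.1161 -0.0512  0.1653] yawdeg -2.9
```

View pics/w6c.png

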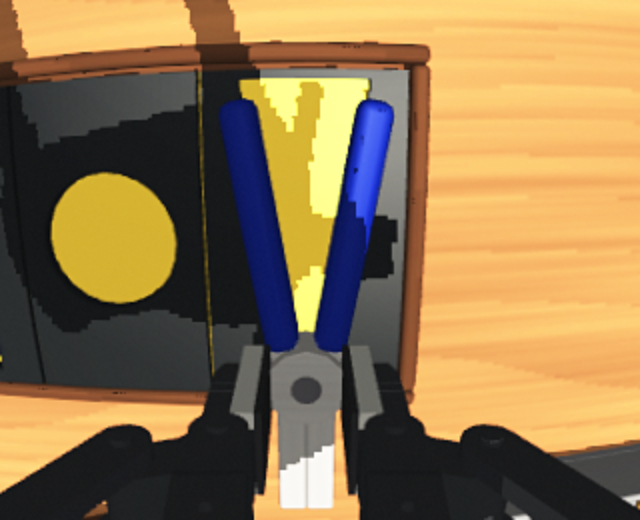

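```bash
python3 - <<'E'
from scipy.spatial.transform import Rotation as Ro
from h import *
s=status.read_state();p=read_camera('wrist')
T=np.eye(4);T[:3,:3]=Ro.from_rotvec(s['tcp_rot']).as_matrix();T[:3,3]=s['tool_pos'];T=T@p['mount'];K=p['intrinsics']
o=T[:3,3];print(o.round(3))
for n,u,v,z in(('endL',240,79,.018),('endR',370,79,.018),('gauge',114,238,.018),('joint',306,390,.124),('hl',238,104,.118),('hr',377,104,.118)):
    x,y=(100+u/2-K[0,2])/K[0,0],(60+v/2-K[1,2])/K[1,1];r=np.hypot(x,y);d=T[:3,:3]@np.array([np.sin(r)*x/r,-np.sin(r)*y/r,-np.cos(r)])
    print(n,(o+d*(z-o[2])/d[2]).round(4))
E
```

```text
[0.601 0.12  0.261]
endL [0.5962 0.0932 0.018 ]
endR [0.5993 0.1456 0.018 ]
gauge [0.6592 0.032  0.018 ]
joint [0.6778 0.1152 0.124 ]
hl [0.604  0.1031 0.118 ]
hr [0.6059 0.1363 0.118 ]
```

The held pliers sit within about 1 mm of the pocket's centre, with their yaw at -2.9° against -3.3°. I'll lower straight down.

Request:
drive_tool:
  rows:
    - [0,0,0.2,0,0,0.02,0]
    - [0,0,0,0,0,0.025,0]
    - [0,0,0,0,0,0.02,0]
    - [0,0,0,0,0,0.013,0]
    - [0,0,0,0,0,0.007,0]
    - [0,0,0,0,0,0.003,0]
    - [0,0,0,0,0,0,0]
    - [0,0,0,0,0,0,0]

```text
time: 17.32
tool_pos: [0.6795, 0.1167, 0.0315]
tcp_rot: [0.096, 3.138, 0.0]
wrist_force: [-0.0, -0.5, -0.4]
width: 0.218
grip_force: 58.7
```

```bash
python3 go.py .6773 .1156 .029 86.7
```

```text
t 17.32 pos [0.6795 0.1167 0.0315] yaw 86.51 w 0.218 grip 58.7 F [-0.  -0.5 -0.4] q [ 0.13  0.46  1.73 -0.    0.95 -1.38]
turn [ 0.02  0.1  -0.19] then shift mm [ 2.2 -1.2  2.5]
```

Lower a bit more and watch the force.

Request:
drive_tool:
  rows:
    - [0,0,0,0.001,0,0.001,0]
    - [0,0,0,0,0,0.001,0]
    - [0,0,0,0,0,0,0]
    - [0,0,0,0,0,0,0]

```text
time: 17.65
tool_pos: [0.6778, 0.1168, 0.0288]
tcp_rot: [0.095, 3.139, 0.0]
wrist_force: [-0.4, -0.0, -1.7]
width: 0.219
grip_force: 58.7
```

```bash
python3 go.py .6773 .1156 .029 86.7; python3 wr.py pliers_blue .6653 .1168 -.058 w7.png .018;python3 - <<'E'
import cv2
cv2.imwrite('pics/w7c.png',cv2.resize(cv2.imread('pics/w7.png')[60:320,100:420],None,fx=2,fy=2))
E
```

```text
t 17.65 pos [0.6778 0.1168 0.0288] yaw 86.53 w 0.219 grip 58.7 F [-0.4 -0.  -1.7] q [ 0.13  0.46  1.73 -0.    0.94 -1.38]
turn [ 0.01  0.04 -0.17] then shift mm [ 0.5 -1.2 -0.2]
0.7 [209. 113. 294. 316.] pred [252. 215.] [ 76.  85. 142.]
pliers_blue [ 0.6647  0.1172 -0.0538  0.1704] yawdeg -3.1
```

View pics/w7c.png

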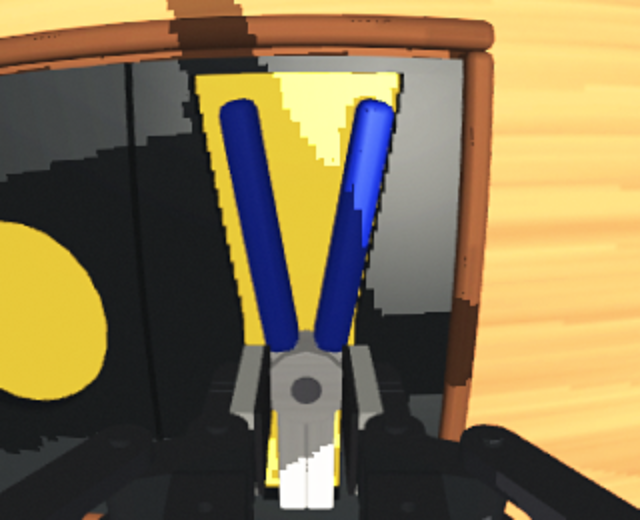

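The pliers are in the pocket, but off by about 2 mm to the right and 2.5 mm toward the jaw end: the left gap is 20 px against about 5 on the right, and the back gap is 28 px. I'll shift, then release.

Request:
drive_tool:
  rows:
    - [0,0,0,0.0025,-0.0017,-0.001,0]
    - [0,0,0,0,0,0.001,0]
    - [0,0,0,0,0,0,0]
    - [0,0,0,0,0,0,0]

```text
time: 18.08
tool_pos: [0.6748, 0.1151, 0.0282]
tcp_rot: [-0.095, -3.14, 0.0]
wrist_force: [0.4, 0.5, -0.9]
width: 0.221
grip_force: 58.7
```

Request:
drive_tool:
  rows:
    - [0,0,0,0,0,0,0.3]
    - [0,0,0,0,0,0,0.4]
    - [0,0,0,0,0,0,0.45]
    - [0,0,0,0,0,0,0.45]
    - [0,0,0,0,0,-0.015,0.45]
    - [0,0,0,0,0,-0.03,0.45]
    - [0,0,0,0,0,-0.035,0.45]
    - [0,0,0,0,0,-0.035,0.6]

```text
time: 18.75
tool_pos: [0.6743, 0.1151, 0.1447]
tcp_rot: [-0.095, -3.139, 0.0]
wrist_force: [1.2, -0.2, 0.5]
width: 0.575
grip_force: 0.0
```

```bash
python3 go.py .5563 -.3565 .14 86.7; python3 wr.py pliers_blue .6653 .1168 -.058 w8.png .018
```

```text
t 18.75 pos [0.6743 0.1151 0.1447] yaw 86.52 w 0.575 grip 0.0 F [ 1.2 -0.2  0.5] q [ 0.13  0.34  1.67  0.    1.13 -1.38]
turn [-0.02 -0.08 -0.18] then shift mm [  90.6 -477.6    4.7]Traceback (most recent call last):
  File "wr.py", line 22, in <module>
    r=fit([p],[c[0]['mask'].astype('float32')],poly,x0,h);print(n,r.round(4),'yawdeg',np.degrees(r[2]).round(1))
               ~^^^
IndexError: list index out of range
```

Request:
drive_tool:
  rows:
    - [0,0,0,0.005,-0.025,0,0.75]
    - [0,0,0,0.007,-0.037,0,0.75]
    - [0,0,0,0.007,-0.037,0,0.75]
    - [0,0,0,0.007,-0.037,0,0.75]
    - [0,0,0,0.007,-0.037,0,0.75]
    - [0,0,0,0.007,-0.037,0,0.75]
    - [0,0,0,0.007,-0.037,0,0.75]
    - [0,0,0,0.007,-0.037,0,0.75]

```text
time: 19.52
tool_pos: [0.6034, -0.1667, 0.1445]
tcp_rot: [0.095, 3.139, -0.001]
wrist_force: [1.2, 0.4, -0.1]
width: 0.752
grip_force: 0.0
```

Request:
drive_tool:
  rows:
    - [0,0,0,0.007,-0.037,0,0.75]
    - [0,0,0,0.007,-0.037,0,0.75]
    - [0,0,0,0.007,-0.037,0,0.75]
    - [0,0,0,0.007,-0.037,0,0.75]
    - [0,0,0,0.007,-0.037,0,0.75]
    - [0,0,0,0.006,-0.035,0,0.75]
    - [0,0,0,0,-0.01,0,0.75]
    - [0,0,0,0,0,0,0.75]

```text
time: 20.18
tool_pos: [0.5483, -0.3954, 0.1442]
tcp_rot: [0.101, 3.139, -0.002]
wrist_force: [0.7, 0.1, 0.0]
width: 0.749
grip_force: 0.0
```

Request:
drive_tool:
  rows:
    - [0,0,0,0,0,0,0.75]
    - [0,0,0,0,0,0,0.75]

```text
time: 20.35
tool_pos: [0.5492, -0.3908, 0.1435]
tcp_rot: [-0.094, -3.14, -0.001]
wrist_force: [-1.1, 0.3, -0.1]
width: 0.747
grip_force: 0.0
```

```bash
python3 go.py .5563 -.3565 .009 86.7; python3 wr.py gauge .5563 -.3565 .15 w9.png; python3 - <<'E'
from h import *
p=read_camera('top');save(p,'t9.png')
cv2.imwrite('pics/t9c.png',cv2.resize(cv2.cvtColor(p['color'],cv2.COLOR_RGB2BGR)[65:165,165:345],None,fx=4,fy=4,interpolation=cv2.INTER_CUBIC))
E
```

```text
t 20.35 pos [ 0.5492 -0.3908  0.1435] yaw 86.56 w 0.747 grip 0.0 F [-1.1  0.3 -0.1] q [-0.66  0.33  1.69  0.    1.12 -2.17]
turn [ 0.05 -0.   -0.14] then shift mm [ -5.1  34.6 134.5]
0.92 [262. 164. 308. 221.] pred [289. 188.] [195. 189. 175.]
0.7 [341. 202. 389. 257.] pred [289. 188.] [41. 34. 30.]
gauge [ 0.5548 -0.3594  0.2089  0.0484] yawdeg 12.0
```

View pics/t9c.png

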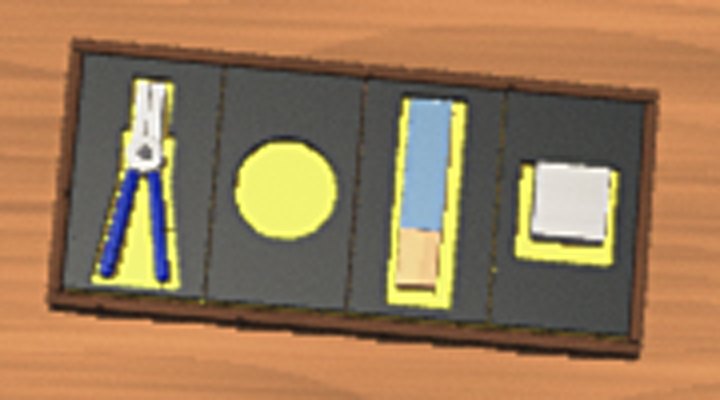

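The tray from above shows the pliers at (145,180), the stick at (425,190) and the block at (570,205) all in their pockets. The block is toward the far side, so I'll measure it. Now the white gauge: the wrist fit gives (0.555, -0.359).

Request:
drive_tool:
  rows:
    - [0,0,0,-0.0037,0.0317,0,0.75]
    - [0,0,0,0,0,0.025,0.75]
    - [0,0,0,0,0,0.03,0.75]
    - [0,0,0,0,0,0.03,0.75]
    - [0,0,0,0,0,0.026,0.75]
    - [0,0,0,0,0,0.016,0.75]
    - [0,0,0,0,0,0.007,0.75]
    - [0,0,0,0,0,0,0.75]
  force: 50

```text
time: 21.17
tool_pos: [0.5533, -0.3586, 0.0069]
tcp_rot: [-0.093, -3.136, -0.004]
wrist_force: [-1.0, -0.2, -0.0]
width: 0.75
grip_force: 0.0
```

Request:
drive_tool:
  rows:
    - [0,0,0,0,0,0,0.6]
    - [0,0,0,0,0,0,0.3]
    - [0,0,0,0,0,0,0.3]
    - [0,0,0,0,0,0,0.3]
    - [0,0,0,0,0,0,0.3]
    - [0,0,0,0,0,0,0.3]
  force: 50

```text
time: 21.67
tool_pos: [0.556, -0.3616, 0.0113]
tcp_rot: [0.095, 3.137, -0.003]
wrist_force: [0.6, 0.4, 5.4]
width: 0.505
grip_force: 51.5
```

```bash
python3 go.py .6598 .0325 .12 86.7; cat > chk.py <<'E'
import sys, fit as F
from fit import *
F.Z0=.018
P=[read_camera('top'),read_camera('scene')]
X0=dict(pliers_blue=(.665,.117,-.058),stick_blue=(.6556,-.051,-.058),block=(.651,-.135,-.058),gauge=(.660,.0325,.1))
for o in sys.argv[1:]:
    for p in P:
        t=proj(p,np.array([[*X0[o][:2],.028]]))[0]
        c=[(np.hypot((m['bbox'][0]+m['bbox'][2])/2-t[0],(m['bbox'][1]+m['bbox'][3])/2-t[1]),m) for m in masks_of(p,o)]
        c=[m for d,m in sorted(c,key=lambda a:a[0]) if d<15]
        print(o,fit([p],[c[0]['mask'].astype('float32')],SH[o][0],X0[o],SH[o][1]).round(4) if c else 'missed')
E
python3 chk.py pliers_blue stick_blue block
```

```text
t 21.67 pos [ 0.556  -0.3616  0.0113] yaw 86.51 w 0.505 grip 51.5 F [0.6 0.4 5.4] q [-0.61  0.44  1.8   0.    0.89 -2.12]
turn [-0.09  0.18 -0.19] then shift mm [ -80.9  399.4 -108.7]
pliers_blue [ 0.663   0.1178 -0.0619  0.2148]
pliers_blue [ 0.6614  0.117  -0.0625  0.1608]
stick_blue [ 0.6592 -0.0482 -0.0596  0.0683]
stick_blue [ 0.657  -0.0491 -0.0502  0.1042]
block [ 0.6559 -0.1347 -0.0658  0.0829]
block [ 0.6528 -0.1359 -0.0731  0.0817]
```

Request:
drive_tool:
  rows:
    - [0,0,0,0,0,-0.01,0.3]
    - [0,0,0,0,0,-0.03,0.3]
    - [0,0,0,0,0,-0.035,0.3]
    - [0,0,0,0,0,-0.034,0.3]
    - [0,0,0,-0.005,0.024,0,0.3]
    - [0,0,0,-0.0075,0.037,0,0.3]
    - [0,0,0,-0.0075,0.037,0,0.3]
    - [0,0,0,-0.0075,0.037,0,0.3]

```text
time: 22.73
tool_pos: [0.59, -0.2267, 0.119]
tcp_rot: [0.098, 3.14, -0.0]
wrist_force: [0.4, -0.3, -1.2]
width: 0.5
grip_force: 51.0
```

Request:
drive_tool:
  rows:
    - [0,0,0,-0.0075,0.037,0,0.3]
    - [0,0,0,-0.0075,0.037,0,0.3]
    - [0,0,0,-0.0075,0.037,0,0.3]
    - [0,0,0,-0.0075,0.037,0,0.3]
    - [0,0,0,-0.0075,0.037,0,0.3]
    - [0,0,0,-0.0075,0.037,0,0.3]
    - [0,0,0,-0.0075,0.037,0,0.3]
    - [0,0,0,0,0.005,0,0.3]

```text
time: 23.4
tool_pos: [0.6596, 0.0386, 0.1188]
tcp_rot: [0.089, 3.139, 0.004]
wrist_force: [0.0, -1.2, 0.4]
width: 0.497
grip_force: 51.1
```

Request:
drive_tool:
  rows:
    - [0,0,0,0,0,0,0.3]
    - [0,0,0,0,0,0,0.3]
    - [0,0,0,0,0,0,0.3]

```text
time: 23.65
tool_pos: [0.658, 0.0314, 0.1181]
tcp_rot: [-0.096, -3.139, 0.001]
wrist_force: [0.5, 0.2, -1.8]
width: 0.502
grip_force: 51.1
```

```bash
python3 go.py .6598 .0325 .029 86.7; python3 wr.py gauge .6598 .0325 .1 w10.png .109; python3 - <<'E'
import cv2
cv2.imwrite('pics/w10c.png',cv2.resize(cv2.imread('pics/w10.png')[60:320,60:440],None,fx=2,fy=2))
E
```

```text
t 23.65 pos [0.658  0.0314 0.1181] yaw 86.48 w 0.502 grip 51.1 F [ 0.5  0.2 -1.8] q [ 0.01  0.32  1.75 -0.    1.07 -1.5 ]
turn [-0.04 -0.05 -0.22] then shift mm [-1.7  1.2 89.1]
0.76 [211. 203. 292. 300.] pred [255. 193.] [169. 162. 144.]
0.52 [  0. 150.  10. 185.] pred [255. 193.] [16. 15. 17.]
gauge [0.6563 0.0313 0.2053 0.0828] yawdeg 11.8
```

View pics/w10c.png

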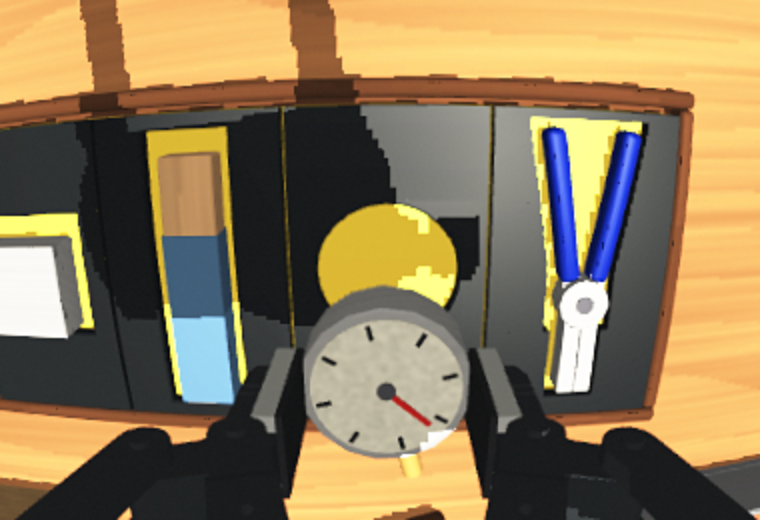

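The gauge at (386,385) is held over its round pocket at (388,265), and the other three look seated. I'll lower it.

Request:
drive_tool:
  rows:
    - [0,0,0,-0.0025,0.001,0.02,0.3]
    - [0,0,0,0,0,0.025,0.3]
    - [0,0,0,0,0,0.02,0.3]
    - [0,0,0,0,0,0.013,0.3]
    - [0,0,0,0,0,0.007,0.3]
    - [0,0,0,0,0,0.003,0.3]
    - [0,0,0,0,0,0,0.3]
    - [0,0,0,0,0,0,0.3]

```text
time: 24.42
tool_pos: [0.6623, 0.0333, 0.0314]
tcp_rot: [0.096, 3.138, 0.0]
wrist_force: [-0.2, 0.4, -0.8]
width: 0.504
grip_force: 51.1
```

Request:
drive_tool:
  rows:
    - [0,0,0,0,0,0,0.3]
    - [0,0,0,0,0,0,0.3]

```text
time: 24.58
tool_pos: [0.6622, 0.0336, 0.0315]
tcp_rot: [0.095, 3.138, 0.0]
wrist_force: [-0.2, 0.5, -0.9]
width: 0.501
grip_force: 51.1
```

```bash
python3 go.py .6598 .0325 .029 86.7
```

```text
t 24.58 pos [0.6622 0.0336 0.0315] yaw 86.52 w 0.501 grip 51.1 F [-0.2  0.5 -0.9] q [ 0.01  0.42  1.79  0.    0.93 -1.5 ]
turn [ 0.01  0.13 -0.18] then shift mm [ 2.4 -1.2  2.5]
```

Request:
drive_tool:
  rows:
    - [0,0,0,0.001,0,0.001,0.3]
    - [0,0,0,0,0,0.001,0.3]
    - [0,0,0,0,0,0,0.3]
    - [0,0,0,0,0,0,0.55]
    - [0,0,0,0,0,0,0.64]
    - [0,0,0,0,0,0,0.64]
    - [0,0,0,0,0,-0.02,0.64]
    - [0,0,0,0,0,-0.03,0.64]

```text
time: 25.25
tool_pos: [0.6564, 0.0336, 0.0741]
tcp_rot: [-0.095, -3.131, 0.001]
wrist_force: [-0.1, 0.3, 0.1]
width: 0.645
grip_force: 0.0
```

Request:
drive_tool:
  rows:
    - [0,0,0,0,0,-0.035,0.64]
    - [0,0,0,0.025,0,-0.03,0.64]
    - [0,0,0,0.035,0,-0.01,0.64]
    - [0,0,0,0.035,0,0,0.64]
    - [0,0,0,0.03,0,0,0.64]
    - [0,0,0,0,0,0,0.64]
    - [0,0,0,0,0,0,0.64]
    - [0,0,0,0,0,0,0.64]

```text
time: 25.92
tool_pos: [0.5361, 0.0412, 0.1537]
tcp_rot: [0.095, 3.139, 0.0]
wrist_force: [0.7, -0.0, -0.4]
width: 0.639
grip_force: 0.0
```

```bash
python3 go.py .55 .03 .14 86.7; python3 chk.py gauge pliers_blue stick_blue block; python3 - <<'E'
from h import *
a=[]
p=read_camera('top');a=cv2.resize(p['color'][60:170,165:345],(720,440),interpolation=cv2.INTER_CUBIC)
p=read_camera('scene');b=cv2.resize(p['color'][215:305,155:340],(740,360),interpolation=cv2.INTER_CUBIC)
cv2.imwrite('pics/f1.png',cv2.resize(np.vstack([a,b[:,:720]])[:,:,::-1],(540,600)))
E
```

```text
t 25.92 pos [0.5361 0.0412 0.1537] yaw 86.53 w 0.639 grip 0.0 F [ 0.7 -0.  -0.4] q [ 0.03  0.07  1.98 -0.    1.09 -1.48]
turn [ 0.01  0.09 -0.17] then shift mm [-14.6 -10.4  13.7]
gauge missed
gauge [0.66   0.0363 0.0475 0.0619]
pliers_blue missed
pliers_blue [ 0.662   0.1172 -0.066   0.2634]
stick_blue missed
stick_blue [ 0.6568 -0.0488 -0.0485  0.1392]
block [ 0.6551 -0.1342 -0.0768  0.0825]
block [ 0.6536 -0.1357 -0.0704  0.0956]
```

View pics/f1.png

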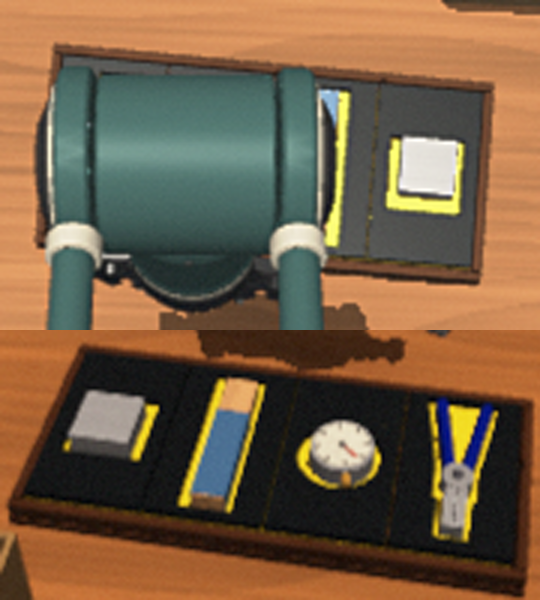

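All four lie inside their pockets in the scene view: block (105,420), stick (222,440), gauge (340,448), pliers (462,465). The fits at floor height agree between the cameras, and the gripper is clear. I'm handing in the job.

```bash
python3 -c "
from workcell import workorder
print(workorder.finish_job())"
```

```text
the job is handed in; nothing more can be done
None
```

I packed the blue pliers, blue stick, gauge and block into their pockets and handed the job in at about 26 s; the camera fits put all four within tolerance, I never reached for the orange pliers or red stick, and the hand-in returned no verdict.

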